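# Green-filter check on the fluorescence slide viewer

## Task

Lay the red-labelled slide carrier flat in the empty near bay of the fluorescence viewer, with its label end towards the white mark at the bay's outer end, and let go of it. Then take the viewer's black filter knob and turn it clockwise, counting the clicks, to the third one (the green dot), never on into the fourth because the filters after it bleach the specimen, and finish while still holding the knob steady there: it is sprung and flies back to dark when let go. Lay the carrier down rather than dropping it, and leave the other carriers and everything else on the bench where they are.

Things in the scene. Friction and masses are not known exactly. Their poses are not given: they have to be found in the camera images.
- sample_c (a point): centre of the slide carrier to be laid in: a flat pale-grey metal frame 34 mm (its x) x 84 mm (its y) x 8 mm high, 35 to 70 g, holding a glass slide with a 20 mm red label at its +y end. It lies flat on the bench (centre 4 mm up), its heading within about 1.9 rad of the final one. Take it across its 34 mm width
- sample_label (a point): point on the same carrier under the red label, 32 mm from its centre along its own +y, 4 mm up
- viewer: the fluorescence viewer, fixed on the bench: an off-white box 210 mm (its x, away from the robot) x 250 mm (its y, left) x 50 mm high, origin under its middle. On its black deck lie two bays, near and far, to the left; the filter knob stands on the round lamp house (14 mm above the deck) to the right. An amber shield stands open beyond its back edge, clear of the work
- bay (a point): middle of the floor of the near, empty bay, 50 mm above the bench, 45 mm along -x and 60 mm along +y from the viewer's origin; axes as the viewer's. The carrier's axes should end parallel to these, its label end (+y) to this +y, the viewer's outer (left) side with the white mark. The far bay, the same, lies 90 mm further along +x
- bay_corner (a point): inner corner of the same bay at floor level (far right): the bay is 41 mm (x) x 91 mm (y) inside, 3.5 mm play on each side of the carrier, framed by aluminium rails 5 mm high and 4 mm thick. Ends are closed; the long sides have rails only for 20 mm from each corner, so the middle 51 mm of each long side is open on to the flat deck for the fingers
- filter_knob_grip (a point): point on the knob's vertical axis at gripping height, 90 mm above the bench, 12 mm along -x and 66 mm along -y from the viewer's origin. The black bar grip is 46 mm long (this point's x, white line at the +x end) and 14 mm thick (y), from 22 mm below this point to 12 mm above it. A skirt 48 mm across lies under the bar. Axes turn with the knob
- filter_knob (a joint): knob angle in rad, growing clockwise from above. 0: dark, sprung; the pointer is then 1.257 rad anticlockwise of the viewer's +x. Clicks every 0.419 rad (24 deg): red 0.419, orange 0.838, green 1.257 (third, pointer along viewer +x), blue, violet 2.094 (end). Torque 0.015 to 0.08 N m: falls as a click nears, jumps up by 0.05 when seated. Let go, it springs back to 0
- spare_c (a point): centre of another loose slide carrier like the others (34 x 84 x 8 mm, 50 g) with a yellow label, lying on the bench; not to be disturbed
- reference_c (a point): centre of a slide carrier like the others (34 x 84 x 8 mm, 50 g) with a blue label, already lying in the far bay; not to be disturbed
- tube_rack: teal micro-tube rack, 90 x 200 x 61 mm, origin under its middle; a bystander
- tip_box: whitish pipette-tip box, 85 x 122 x 63 mm, origin under its middle; a bystander
- beaker: whitish plastic beaker, 84 mm across, 80 mm high, origin under its middle; a bystander
- wash_bottle: white wash bottle with a spout, 84 mm across, 205 mm high, origin under its middle; a bystander
- marker: white marker pen with a black cap, 130 mm long along its y, 13 mm thick, origin under its middle; a bystander
- microspatula: thin steel spatula, 180 mm long along its y, 5 mm thick, origin under its middle; a bystander
There are look-alikes about, which are no part of the job. Leave any pink look-alike of the part that bears sample_c alone.

How it is judged:
By the outcome, as a careful person would: the job done as asked, in the order asked, and still so for the second after the job is handed in, while the arm keeps its last pose, push and grip.
It also fails if it takes over 53 s, if anything falls off the work surface, if the arm or the gripper's body presses on something with over 40 N, if the wrist force passes 120 N, or if a joint passes its speed limit or range.

## Robot

A 7-joint arm with a two-finger parallel gripper is mounted at the origin on the work surface. World frame = base frame: x ahead of the robot, y to its left, z up, the work surface at z = 0. Lengths are in m, angles in rad, forces in N, time in s.
With the tool pointing down it reaches from about 0.4 to 0.875 m from the base axis. Payload 19.3 kg.
Tool frame: the origin (TCP) lies at the very end of the fingers, on their centre line; the grasp point (between the pads) lies 19 mm behind it; z points along the fingers, y is the direction in which the jaws open and shut (so a half turn about z gives the same grasp; the last joint's range is limited). The gripper opens to 85 mm and grips with 20 to 120 N. Pads are 22 mm wide; open, the fingers measure 114 mm over their backs; the gripper's body (76 mm by 85 mm) begins 54 mm behind the grasp point. The pads swing forward as they close: fully open they stand 13 mm farther back than shut.
Start: joints at [1.158, 0.521, -0.036, 1.599, 0.021, 1.021, -0.113], TCP at [0.21, -0.589, 0.231] pointing down, gripper open.
Joint ranges: [-2.91, 2.91], [-0.3, 2.13], [-1.5, 1.42], [0.17, 2.43], [-1.26, 4.41], [0.16, 1.93], [-2.52, 2.52]. Speed limits (rad/s): [1.89, 1.89, 2.39, 2.39, 3.01, 3.01, 3.01].

## Interface

Orientations are given as [roll, pitch, yaw] about the fixed x, y, z axes, in that order (R = Rz(yaw) Ry(pitch) Rx(roll)).
In Python, from workcell import bot gives the robot as it stands.
- The arm moves only by the tool carry_out, never from a script. Its argument "targets" is a list of rows, each a list of 7 numbers: the shift along the tool's x, y, z in mm, then the turn, a rotation vector about the tool's x, y, z in units of 6 degrees (1.0 is 6 degrees), then the closure in counts, from 0 (fully open) to 255 (shut). A call has 1 to 5 rows; each row shifts and turns the commanded pose from where the row before left it, along the tool's axes as they then stand; what a row does not reach is not made up. A row lasts 1/12 s, in which the tool goes at most 41.7 mm and 7.16 degrees, less where a joint would pass 70% of its speed; a pose out of reach is approached as far as the arm can. A call is refused whole if a number of a shift passes 41.7 or a number of a turn 1, either way. A call with a gripper value outside its range is refused whole. The fingers move at their own pace and stop on an object; "force" is the grip in N (left out, the last holds). Time passes only in rows, so rows that do not move let the fingers close. It gives the time, the measured TCP pose, the force and the opening at its end, in the units of the state.
- bot.observe(): the state, without advancing time (a new reading comes with each control period).
- bot.grab_frame(name): name is "scene" or "top" or "wrist"; returns a dict with "color" (420x560x3 uint8, red, green, blue), "z_map" (420x560 float32, m along the optical axis (not along the pixel's ray), 0 where there is no reading), "K" (3x3 intrinsics, pixels), "k1" (the pictures are not rectified: a ray, as slopes to the right and down, at radius r is drawn at 1 + k1 r^2 times it, then the intrinsics apply), "cam_to_world" (4x4, takes a point from camera to world coordinates); the wrist camera has in their place "T_tool_cam" (4x4, takes a point from camera to tool coordinates, whose origin is the TCP and whose axes are the flange's). Camera axes: x right, y down, z forward; pixel columns grow to the right and rows downward; lengths in m; the calibration is good to about 2 mm. A picture is of the moment at which its call begins: read the wrist's pose just before it.
- bot.job_done(): hands the job in, once; it reports no verdict.
The state is a dict: "clock": time; "qpos": joint angles; "qd": joint speeds; "joint_efforts": joint torques, N m; "position": TCP position; "tool_rot": TCP orientation; "force": force on the tool from outside, world axes, zero at the start; "moment": the same for the moment, N m; "grip_width": finger opening in m.
Only numpy, scipy, OpenCV 4.12 (cv2) and the standard library are available. Lean on these libraries where they do the work, as an engineer would, in place of code of your own. Each camera call takes 0.05 s, during which the arm holds its last target. There are 200 camera calls.

## Working session

There is one attempt and no reset: what is moved stays moved. The work goes in short steps, Python scripts to look and compute and a tool call to move; the robot and the scene stay as the last step left them, time stands still between calls to the robot, and variables do not carry over. Pictures are saved under pics/ and viewed, about 8 in all and at most 12, crops included, and the job is handed in when it is done.

Besides the shell and the picture viewer there is one more tool, called in YAML: its name, and indented under it one key for each argument. carry_out: Moves the arm, as the interface text tells. Its arguments: {"type":"object","properties":{"targets":{"type":"array","items":{"type":"array","items":{"type":"number"}}},"force":{"type":"number"}},"required":["targets"]}

```bash
ls; mkdir -p pics; cat > h.py <<'E'
import numpy as np, cv2
from workcell import bot
from scipy.spatial.transform import Rotation as R
def grab(n):
    s=bot.observe(); f=bot.grab_frame(n); f['s']=s
    if n=='wrist':
        T=np.eye(4); T[:3,:3]=R.from_euler('xyz',s['tool_rot']).as_matrix() if len(np.ravel(s['tool_rot']))==3 else np.array(s['tool_rot']); T[:3,3]=s['position']
        f['C']=T@f['T_tool_cam']
    else: f['C']=f['cam_to_world']
    return f
def save(f,p,crop=None,k=1):
    im=f['color'][...,::-1]
    if crop: a,b,c,d=crop; im=im[b:d,a:c]
    cv2.imwrite(p,cv2.resize(im,None,fx=k,fy=k))
def ray(f,uv):
    uv=np.atleast_2d(np.float64(uv)); K=f['K']
    d=np.stack([(uv[:,0]-K[0,2])/K[0,0],(uv[:,1]-K[1,2])/K[1,1]],1); u=d.copy()
    for _ in range(20): u=d/(1+f['k1']*(u**2).sum(1,keepdims=True))
    return np.c_[u,np.ones(len(u))]
def onplane(f,uv,z):
    r=ray(f,uv)@f['C'][:3,:3].T; o=f['C'][:3,3]
    return o+r*((z-o[2])/r[:,2])[:,None]
def proj(f,P):
    c=(np.atleast_2d(P)-f['C'][:3,3])@f['C'][:3,:3]; s=c[:,:2]/c[:,2:]
    s=s*(1+f['k1']*(s**2).sum(1,keepdims=True)); return s*[f['K'][0,0],f['K'][1,1]]+f['K'][:2,2]
E
python3 - <<'E'
from h import *
print(bot.observe())
for n in ('top','scene'):
    f=grab(n); save(f,f'pics/{n}0.png'); np.savez(f'{n}0.npz',**{k:v for k,v in f.items() if k!='s'}); print(n,f['K'],f['k1'],f['C'])
E
```

```text
pics
{'clock': 0.0, 'qpos': array([ 1.15777305,  0.52202355, -0.03632969,  1.59997455,  0.02119075,
        1.02109361, -0.11280341]), 'qd': array([-0.00064243,  0.00136797, -0.00085923,  0.00082336,  0.00064521,
       -0.00099915,  0.00044805]), 'joint_efforts': array([ 1.43435277e-04, -9.27100968e+01,  1.97956681e+00, -3.69936025e+01,
        1.77951925e-02,  8.21324968e-03, -8.35857190e-05]), 'position': array([ 0.20995422, -0.58833858,  0.23073174]), 'tool_rot': array([-3.14048037e+00,  6.95964147e-05,  3.42806481e-01]), 'force': array([0.09457714, 0.48683071, 0.1492873 ]), 'moment': array([-0.00624244, -0.00707254, -0.03282313]), 'grip_width': 0.08538576018633685}
top [[401.75285139   0.         273.94822134]
 [  0.         401.75285139 204.42193034]
 [  0.           0.           1.        ]] -0.057173863678044674 [[-1.89609417e-02 -9.82284521e-01  1.86433907e-01  3.45407275e-01]
 [-9.99817012e-01  1.91010663e-02 -1.04482200e-03  4.04339649e-02]
 [-2.53477394e-03 -1.86419602e-01 -9.82466949e-01  1.16461586e+00]
 [ 0.00000000e+00  0.00000000e+00  0.00000000e+00  1.00000000e+00]]
scene [[380.57093201   0.         276.14033814]
 [  0.         380.57093201 210.2907707 ]
 [  0.           0.           1.        ]] -0.024099978824509653 [[ 0.58901542  0.56371917 -0.579035    1.31539361]
 [ 0.8081147  -0.4138778   0.41911311 -0.50481345]
 [-0.00338764 -0.71479078 -0.69933016  0.99271241]
 [ 0.          0.          0.          1.        ]]
```

View pics/top0.png

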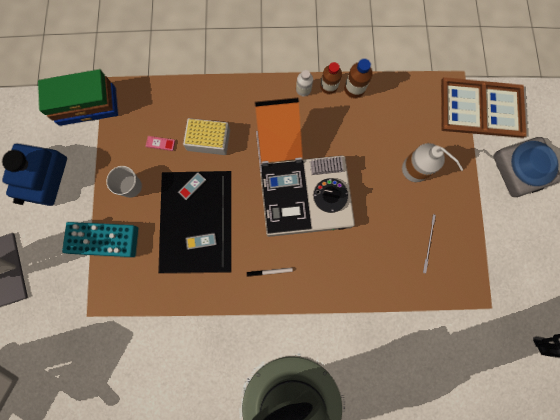

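View pics/scene0.png

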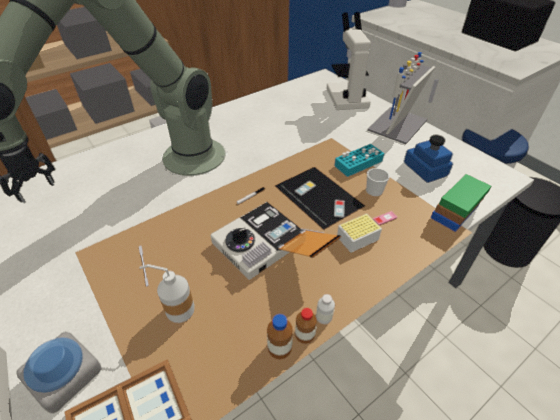

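Candidates for the target in the top view are the carrier with a red label at (192,186) on the black mat, the pink look-alike at (161,143), the yellow-labelled spare at (201,241), and the blue-labelled reference in the far bay at (285,181). By the description I choose (192,186). I'll check it, and the viewer, in one close crop.

```bash
python3 - <<'E'
from h import *
f=dict(np.load('top0.npz'))
save(f,'pics/c1.png',(135,130,365,280),3.4)
g=f['color'].astype(int); hsv=cv2.cvtColor(f['color'],cv2.COLOR_RGB2HSV)
# red blobs
m=(((hsv[...,0]<8)|(hsv[...,0]>165))&(hsv[...,1]>130)&(hsv[...,2]>80)).astype(np.uint8)
n,l,s,c=cv2.connectedComponentsWithStats(m)
for i in range(1,n):
    if s[i,4]>15: print(c[i],s[i],g[l==i].mean(0),onplane(f,c[i],.008))
# carrier on mat: bright pixels
sub=np.zeros((420,560),np.uint8); sub[165:210,170:215]=1
mm=((g.max(2)>85)&(sub>0)).astype(np.uint8)
n,l,s,c=cv2.connectedComponentsWithStats(mm)
i=1+np.argmax(s[1:,4]); ys,xs=np.where(l==i)
P=onplane(f,np.c_[xs,ys],.008)[:,:2].astype(np.float32)
print(s[i],cv2.minAreaRect(P),P.mean(0))
print(onplane(f,[[261,164],[348,157],[353,229],[266,235],[313,196],[331,196]],.05))
print(f['z_map'][186,192],f['z_map'][220,170])
E
```

```text
[333.14141414  67.43434343] [328  62  12  12  99] [152.11111111  31.09090909  27.50505051] [[ 1.00160957 -0.15609145  0.008     ]]
[162.16666667 143.60752688] [147 137  28  14 186] [180.29032258  72.13978495  84.69354839] [[0.75946528 0.37509551 0.008     ]]
[184.72222222 192.35185185] [180 188  10  10  54] [166.83333333  36.64814815  34.48148148] [[0.60634452 0.30234271 0.008     ]]
[178 173  28  27 308] ((0.6264089941978455, 0.2829756438732147), (0.033031925559043884, 0.08358177542686462), 47.372711181640625) [0.62593126 0.28316593]
[[ 0.67615426  0.07429769  0.05      ]
 [ 0.6924767  -0.17776638  0.05      ]
 [ 0.48266475 -0.18047811  0.05      ]
 [ 0.47069053  0.06302214  0.05      ]
 [ 0.5790716  -0.0719453   0.05      ]
 [ 0.57808972 -0.12306645  0.05      ]]
1.1889066 1.1751673
```

View pics/c1.png

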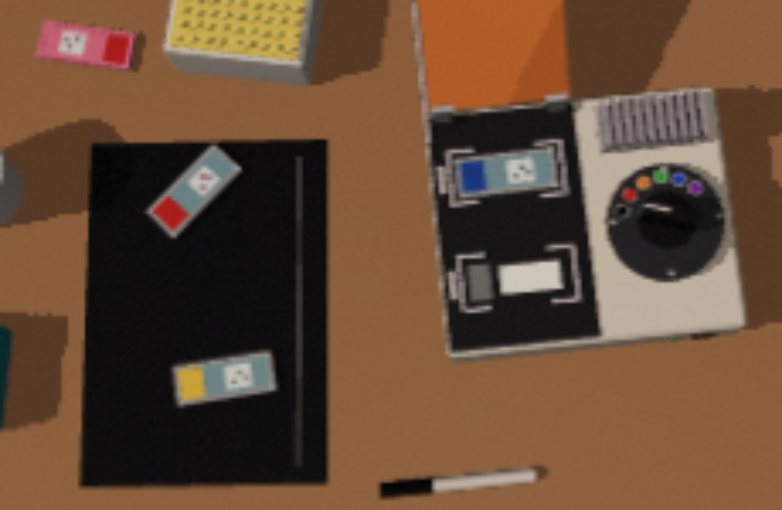

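The crop shows the chosen carrier at crop (195,190): grey frame, red label at its lower-left end. The pink look-alike is apart at (85,45), and the near bay is empty at (515,280), showing only its printed floor. The carrier is at about (0.626, 0.283) with a heading of about 46.5°. The viewer is at about (0.58, -0.055) with a yaw of about 3°. I'll move towards the carrier and look on the way.

carry_out:
  targets:
    - [27,-27,0,0,0,0,0]
    - [27,-27,0,0,0,0,0]
    - [27,-27,0,0,0,0,0]
    - [27,-27,0,0,0,0,0]
    - [27,-27,0,0,0,0,0]
  force: 40

```text
clock: 0.52
position: [0.2921, -0.4143, 0.2311]
tool_rot: [-3.141, 0.0, 0.343]
force: [1.4, -0.4, 0.2]
grip_width: 0.0852
```

carry_out:
  targets:
    - [27,-27,0,0,0,-1,0]
    - [29,-24,0,0,0,-1,0]
    - [31,-21,0,0,0,-1,0]
    - [33,-18,0,0,0,-1,0]
    - [35,-15,0,0,0,-1,0]

```text
clock: 0.93
position: [0.3697, -0.2422, 0.2313]
tool_rot: [3.141, 0.0, 0.871]
force: [1.0, -0.7, 0.3]
grip_width: 0.0853
```

carry_out:
  targets:
    - [36,-11,0,0,0,-1,0]
    - [37,-8,0,0,0,-1,0]
    - [37,-4,0,0,0,-1,0]
    - [38,0,0,0,0,-1,0]
    - [38,4,0,0,0,-1,0]

```text
clock: 1.35
position: [0.4419, -0.0676, 0.2314]
tool_rot: [3.141, 0.0, 1.395]
force: [1.9, -1.0, 0.3]
grip_width: 0.0856
```

```bash
python3 - <<'E'
from h import *
f=grab('wrist'); s=f['s']; print(s['clock'],s['position'],s['tool_rot'],s['qpos']); save(f,'pics/w1.png'); np.savez('w1.npz',**{k:v for k,v in f.items() if k!='s'})
print(f['T_tool_cam'],f['k1'],f['K'][0])
print(proj(f,[[.626,.283,.008],[.58,-.055,.05],[.57,-.12,.1]]))
E
```

```text
1.35 [ 0.44190143 -0.06760303  0.23137978] [3.14145824e+00 1.59114788e-04 1.39485880e+00] [ 0.42800498  0.26791775 -0.48693237  2.02745282  0.16132613  0.88245031
 -0.32300134]
[[ 9.83278722e-04 -9.55176417e-01 -2.96035547e-01  7.48955715e-02]
 [ 9.99998972e-01  6.30376113e-04  1.28753900e-03  9.31158772e-04]
 [-1.04321316e-03 -2.96036509e-01  9.55176055e-01 -1.43567338e-01]
 [ 0.00000000e+00  0.00000000e+00  0.00000000e+00  1.00000000e+00]] -0.05047299287681928 [355.50714502   0.         282.62913051]
[[ 423.8404207  -263.877681  ]
 [ 427.38215306  143.38950168]
 [ 443.08358903  230.11142189]]
```

View pics/w1.png

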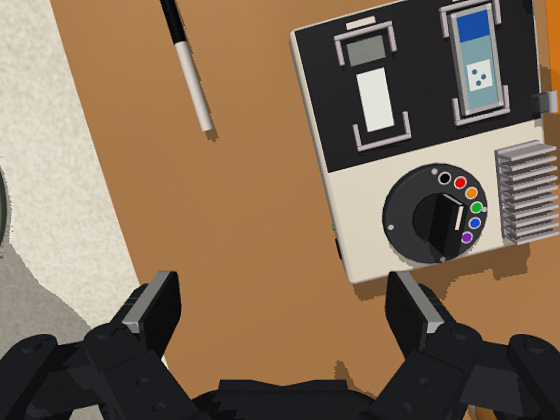

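The wrist picture shows the near bay's rails from about (334,39) to (410,145), with its white mark at (361,22). The knob is at (440,215) with its dots arcing from black (445,178) to violet (467,238). Next I'll measure the bay from its rails and move on towards the carrier.

```bash
python3 - <<'E'
from h import *
f=dict(np.load('w1.npz')); f['k1']=float(f['k1']); g=cv2.cvtColor(f['color'],cv2.COLOR_RGB2GRAY)
m=np.zeros_like(g); cv2.fillPoly(m,[np.array([[322,32],[398,6],[424,140],[350,162]])],1)
m[(g<85)]=0
n,l,s,c=cv2.connectedComponentsWithStats(m)
for i in range(1,n):
    if s[i,4]>20: print(i,s[i],c[i])
save(f,'pics/w1b.png',(280,0,420,170),4)
# box front edge: offwhite
hsv=cv2.cvtColor(f['color'],cv2.COLOR_RGB2HSV)
print(onplane(f,[[292,32],[352,282]],.05))
E
```

```text
1 [346  16  30  14 216] [360.58333333  22.37037037]
2 [334  21  63  45 581] [363.66953528  37.35111876]
3 [347  35  39  31 807] [365.69021066  50.25154895]
4 [ 356   67   39   65 1704] [375.01467136  99.23122066]
5 [353 111  58  40 510] [383.11960784 135.74313725]
[[ 0.47345856  0.05791903  0.05      ]
 [ 0.49515762 -0.18359471  0.05      ]]
```

View pics/w1b.png

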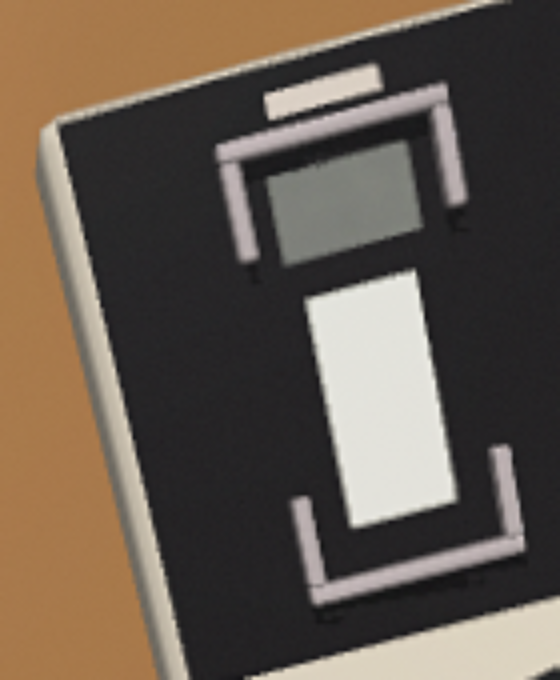

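carry_out:
  targets:
    - [37,8,0,0,0,-1,0]
    - [36,12,0,0,0,-1,0]
    - [35,15,0,0,0,-1,0]
    - [33,19,0,0,0,-1,0]
    - [31,22,0,0,0,-1,0]

```text
clock: 1.82
position: [0.5138, 0.1082, 0.2312]
tool_rot: [-3.141, 0.0, 1.918]
force: [0.6, -1.1, 0.6]
grip_width: 0.0854
```

carry_out:
  targets:
    - [28,25,0,0,0,-1,0]
    - [26,28,0,0,0,-1,0]
    - [0,0,0,0,0,-1,0]
    - [0,0,0,0,0,-1,0]
    - [0,0,0,0,0,0,0]

```text
clock: 2.23
position: [0.5414, 0.1773, 0.2307]
tool_rot: [-3.141, -0.001, 2.339]
force: [-0.2, 0.7, 0.0]
grip_width: 0.0855
```

```bash
python3 - <<'E'
from h import *
f=grab('wrist'); s=f['s']; print(s['clock'],s['position'],s['tool_rot'],s['qpos']); save(f,'pics/w2.png'); np.savez('w2.npz',**{k:v for k,v in f.items() if k!='s'})
hsv=cv2.cvtColor(f['color'],cv2.COLOR_RGB2HSV); g=f['color'].max(2)
m=(((hsv[...,0]<8)|(hsv[...,0]>170))&(hsv[...,1]>130)&(hsv[...,2]>80)).astype(np.uint8)
n,l,st,c=cv2.connectedComponentsWithStats(m)
for i in range(1,n):
    if st[i,4]>30: print(c[i],st[i],f['color'][l==i].mean(0),onplane(f,c[i],.008))
uv=proj(f,[.626,.283,.008])[0]; print(uv)
E
```

```text
2.2333 [0.54135322 0.17732194 0.23067482] [-3.14083915e+00 -9.58010474e-04  2.33863787e+00] [ 0.08930731  0.51752095 -0.72116282  1.72275766  0.38533251  1.04930443
  0.00504428]
[411.94285714 130.45306122] [400 121  26  20 490] [245.65306122  42.59387755  34.61020408] [[0.60551719 0.30065506 0.008     ]]
[536.13131313 194.45707071] [524 181  25  28 396] [245.06313131  40.73737374  33.46969697] [[0.75702762 0.35380028 0.008     ]]
[411.66933551 156.77277315]
```

```bash
python3 - <<'E'
from h import *
f=dict(np.load('w1.npz')); f['k1']=float(f['k1'])
q=onplane(f,[[334.2,36.8],[391.2,21],[410.7,137],[358,150]],.055)[:,:2]; print(q,q.mean(0))
for a,b in((0,1),(1,2),(3,2),(0,3)): d=q[b]-q[a]; print(np.hypot(*d),np.degrees(np.arctan2(d[1],d[0])))
g=cv2.cvtColor(f['color'],cv2.COLOR_RGB2GRAY)
m=np.zeros_like(g); cv2.fillPoly(m,[np.array([[322,32],[398,6],[424,140],[350,162]])],1); m[g<85]=0
n,l,s,c=cv2.connectedComponentsWithStats(m)
ys,xs=np.where((l==2)|(l==5)); P=onplane(f,np.c_[xs,ys],.055)[:,:2]; print('rails',cv2.minAreaRect(P.astype(np.float32)))
for k in (3,4):
    ys,xs=np.where(l==k); print('print',cv2.minAreaRect(onplane(f,np.c_[xs,ys],.05)[:,:2].astype(np.float32)))
f=dict(np.load('w2.npz')); f['k1']=float(f['k1'])
g=f['color'].max(2); m=np.zeros_like(g); m[85:220,340:480]=1; m[g<90]=0
n,l,s,c=cv2.connectedComponentsWithStats(m); i=1+np.argmax(s[1:,4]); ys,xs=np.where(l==i)
print(s[i],cv2.minAreaRect(onplane(f,np.c_[xs,ys],.008)[:,:2].astype(np.float32)))
save(f,'pics/w2b.png',(340,60,490,220),4)
E
```

```text
[[ 0.50705796  0.04753141]
 [ 0.55523832  0.05187613]
 [ 0.56349102 -0.04582079]
 [ 0.51538624 -0.04934338]] [0.53529338 0.00106084]
0.048375862011434234 5.152781586696166
0.09804486713478458 -85.17155010065946
0.04823358137127193 4.1881447407264965
0.09723211694359606 -85.08639051873652
rails ((0.535187840461731, 0.0011589080095291138), (0.0494241788983345, 0.09943344444036484), 5.010967254638672)
print ((0.5328983664512634, 0.033172495663166046), (0.03056998737156391, 0.01821182481944561), 5.4760942459106445)
print ((0.5365213751792908, -0.0089251808822155), (0.02513072080910206, 0.051364850252866745), 4.9950995445251465)
[ 391  116   89  104 5793] ((0.6578577160835266, 0.29417920112609863), (0.09993553161621094, 0.1132294237613678), 46.56898880004883)
```

View pics/w2b.png

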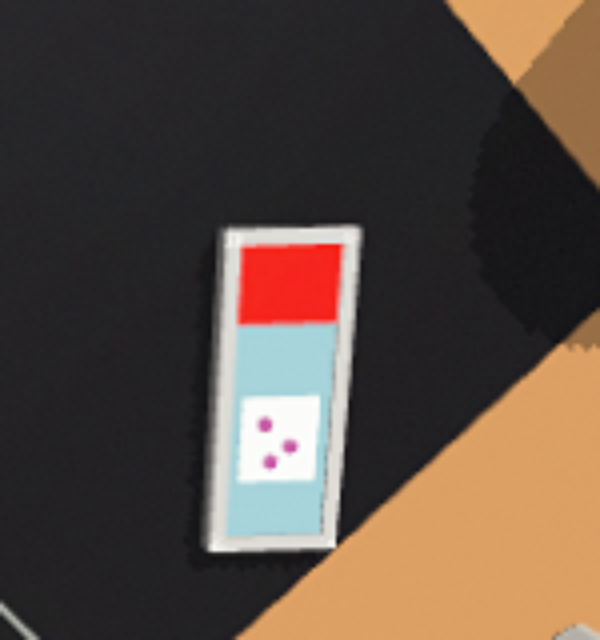

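The crop shows the carrier with its corners at crop (220,228), (361,227), (335,549) and (208,551), and its red label at the top end. I'll compute its pose from these corners and the grasp shift from that.

```bash
cat >> h.py <<'E'
def shift(P,yaw=None):
    "tool-frame shift in mm (and turn units) from the measured pose to world P / yaw(deg)"
    s=bot.observe(); M=R.from_euler('xyz',s['tool_rot'])
    d=1000*M.inv().apply(np.array(P)-s['position'])
    t=None if yaw is None else (M.inv()*R.from_euler('xyz',[np.pi,0,np.radians(yaw)])).as_rotvec()/np.radians(6)
    return d.round(1), None if t is None else t.round(2)
E
python3 - <<'E'
from h import *
f=dict(np.load('w2.npz')); f['k1']=float(f['k1'])
c=np.array([[221,228],[361,227],[335,549],[209,551]])/4+[340,60]
q=onplane(f,c,.008)[:,:2]; print(q,q.mean(0))
for a,b in((0,1),(1,2),(3,2),(0,3)): d=q[b]-q[a]; print(np.hypot(*d),np.degrees(np.arctan2(d[1],d[0])))
m=q.mean(0); y=(q[0]+q[1]-q[2]-q[3]); yaw=np.degrees(np.arctan2(y[1],y[0])); print(yaw)
print(shift([*m,.06],yaw))
E
```

```text
[[0.58314648 0.2974008 ]
 [0.60842768 0.32267778]
 [0.66911448 0.26399708]
 [0.64491309 0.23975228]] [0.62640043 0.28095698]
0.03575002815622417 44.9952205360088
0.08441748711717158 -44.03717363464949
0.03425663588761218 45.05133341271401
0.0844894368311005 -43.02490742331183
136.46917507543967
(array([ 16.8, 133.5, 170.8]), array([-0.01, -0.01, -0.49]))
```

carry_out:
  targets:
    - [3.4,26.7,0,0,0,-0.06,0]
    - [3.4,26.7,20,0,0,-0.06,0]
    - [3.4,26.7,25,0,0,-0.06,0]
    - [3.4,26.7,30,0,0,-0.06,0]
    - [3.4,26.7,30,0,0,-0.06,0]

```text
clock: 2.7
position: [0.6262, 0.2826, 0.1252]
tool_rot: [3.141, 0.001, 2.359]
force: [0.6, -0.8, 0.4]
grip_width: 0.0852
```

carry_out:
  targets:
    - [0,0,30,0,0,0,0]
    - [0,0,25,0,0,0,0]
    - [0,0,20,0,0,0,60]
    - [0,0,10,0,0,0,60]
    - [0,0,0,0,0,0,60]

```text
clock: 3.12
position: [0.6242, 0.2813, 0.0392]
tool_rot: [-3.139, -0.001, 2.361]
force: [-0.7, -1.1, 1.1]
grip_width: 0.0652
```

```bash
python3 - <<'E'
from h import *
f=grab('wrist'); s=f['s']; print(s['clock'],s['position'],s['tool_rot'],s['qpos'],s['grip_width'],s['force']); save(f,'pics/w3.png'); np.savez('w3.npz',**{k:v for k,v in f.items() if k!='s'})
print(shift([.6264,.281,.002],135.9))
print(proj(f,[[.6264,.281,.008],[0.583,0.298,.008],[0.608,.3227,.008]]))
E
```

```text
3.1167 [0.62424177 0.28132576 0.03924289] [-3.13852206e+00 -7.13056989e-04  2.36084492e+00] [-0.15918942  0.90644623 -0.5849536   1.52311095  0.59001806  0.89694683
 -0.154093  ] 0.06521455386819905 [-0.72582919 -1.08101454  1.08893717]
(array([-1.6,  0.4, 39.1]), array([-0.01, -0.  , -0.1 ]))
[[284.9820622  247.63039708]
 [248.16253417 168.29935713]
 [318.69014888 169.14595647]]
```

View pics/w3.png

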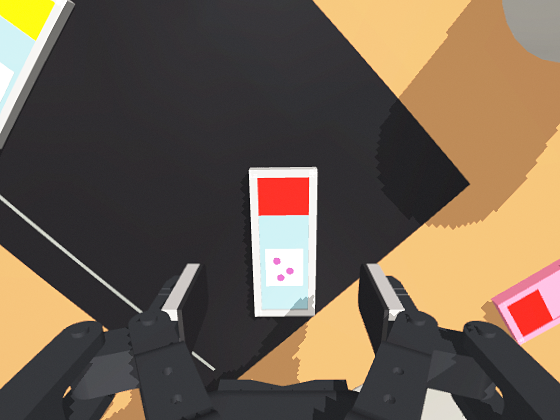

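The picture shows the carrier centred between the fingers: corners at (250,168) and (317,168), near end at (285,317). This matches the prediction to about 2 px, so I'll descend.

carry_out:
  targets:
    - [-1.6,0.4,15,0,0,-0.1,60]
    - [0,0,12,0,0,0,60]
    - [0,0,6,0,0,0,60]
    - [0,0,3,0,0,0,60]
    - [0,0,0,0,0,0,60]

```text
clock: 3.58
position: [0.6263, 0.2815, 0.0049]
tool_rot: [-3.141, -0.0, 2.374]
force: [-1.1, 0.1, 0.9]
grip_width: 0.0653
```

carry_out:
  targets:
    - [0,0,0,0,0,0,140]
    - [0,0,0,0,0,0,160]
    - [0,0,0,0,0,0,160]
    - [0,0,0,0,0,0,160]
    - [0,0,0,0,0,0,160]
  force: 30

```text
clock: 4.0
position: [0.6268, 0.2818, 0.0061]
tool_rot: [3.141, 0.0, 2.374]
force: [-1.8, -0.7, 5.4]
grip_width: 0.0321
```

```bash
python3 - <<'E'
from h import *
f=grab('wrist'); s=f['s']; print(s['clock'],s['position'],s['tool_rot'],s['grip_width'],s['force']); save(f,'pics/w4.png',(130,150,430,370),2)
E
```

```text
4.0 [0.6268303  0.28176139 0.0060592 ] [3.14082544e+00 3.04764035e-04 2.37422202e+00] 0.03213035987321794 [-1.82791078 -0.72085501  5.39707256]
```

View pics/w4.png

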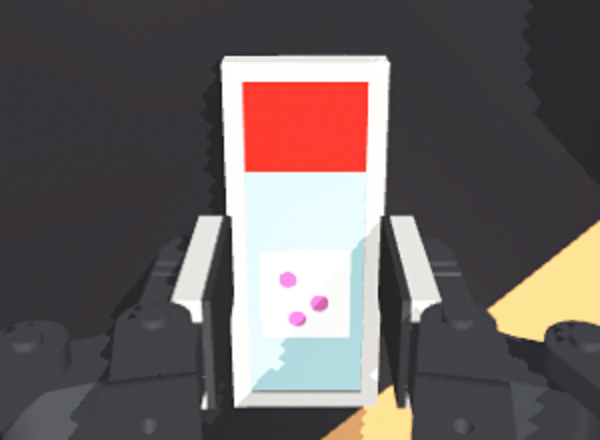

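The crop shows the pads flush along both long sides of the carrier, at crop (232,270) and (388,270), with the label end up. The 5 N upward means the tips touch the mat. I'll settle, then lift a little.

carry_out:
  targets:
    - [0,0,-1,0,0,0,200]
    - [0,0,0,0,0,0,200]
    - [0,0,0,0,0,0,200]
  force: 35

```text
clock: 4.3
position: [0.6266, 0.2815, 0.0064]
tool_rot: [3.141, 0.0, 2.374]
force: [-0.6, -0.1, 0.1]
grip_width: 0.0314
```

carry_out:
  targets:
    - [0,0,-5,0,0,0,200]
    - [0,0,-10,0,0,0,200]
    - [0,0,-15,0,0,0,200]
    - [0,0,-20,0,0,0,200]
    - [0,0,0,0,0,0,200]

```text
clock: 4.72
position: [0.6283, 0.2828, 0.0614]
tool_rot: [3.136, 0.001, 2.374]
force: [0.4, 1.2, 0.6]
grip_width: 0.031
```

```bash
python3 - <<'E'
from h import *
f=grab('wrist'); s=f['s']; print(s['clock'],s['position'],s['tool_rot'],s['grip_width'],s['force']); save(f,'pics/w5.png',(130,130,430,370),2); np.savez('w5.npz',**{k:v for k,v in f.items() if k!='s'})
print(shift([.535,.001,.11],94.9))
E
```

```text
4.7167 [0.62826639 0.28277809 0.06138317] [3.13649196e+00 1.45944546e-03 2.37407476e+00] 0.030985603202658203 [0.36716238 1.22749158 0.60080772]
(array([-128.5, -266.7,  -51.1]), array([ 0.04, -0.  ,  6.85]))
```

View pics/w5.png

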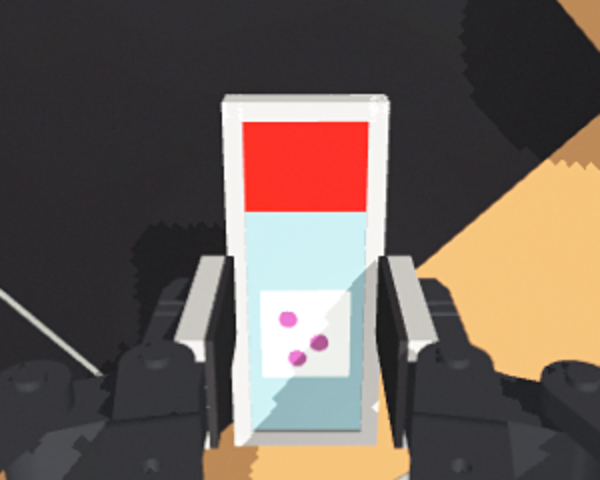

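The carrier is held and lifted, square in the jaws: top corners at crop (222,97) and (388,97), near end at (307,443). I'll compute its offset in the tool frame and the move to the bay.

```bash
cat >> h.py <<'E'
def toolpts(f,uv,dz):
    "pixels -> tool xy on a plane dz along tool z from TCP"
    T=f['T_tool_cam']; r=ray(f,uv)@T[:3,:3].T; o=T[:3,3]; return (o+r*((dz-o[2])/r[:,2])[:,None])[:,:2]
def goal(carr_off,ang,bay,byaw,z):
    yaw=byaw+90-ang
    return yaw
E
python3 - <<'E'
from h import *
f=dict(np.load('w5.npz')); f['k1']=float(f['k1'])
c=np.array([[222,102],[388,101],[377,444],[235,444]])/2+[130,130]
q=toolpts(f,c,-.002)*1000; print(q.round(1),q.mean(0))
for a,b in((0,1),(1,2),(3,2),(0,3)): d=q[b]-q[a]; print(np.hypot(*d),np.degrees(np.arctan2(d[1],d[0])))
E
```

```text
[[ 42.1 -16.9]
 [ 42.4  16.9]
 [-42.   17.4]
 [-42.  -16.8]] [0.13519884 0.15910887]
33.82594947910794 89.59875255801012
84.35407770849233 179.65481425227807
34.204966482755346 89.97629518050579
84.12991208916655 179.91258495120945
```

carry_out:
  targets:
    - [0,0,-20,0,0,1,200]
    - [0,0,-20,0,0,1,200]
    - [0,0,-12,0,0,1,200]
    - [0,0,0,0,0,1,200]
    - [0,0,0,0,0,1,200]

```text
clock: 5.18
position: [0.6269, 0.2817, 0.1098]
tool_rot: [3.14, -0.0, 1.845]
force: [-0.7, 0.2, -0.8]
grip_width: 0.0313
```

carry_out:
  targets:
    - [0,0,0,0,0,1,200]
    - [-10,-4,0,0,0,0.8,200]
    - [-25,-11,0,0,0,0,200]
    - [-30,-13,0,0,0,0,200]
    - [-30,-13,0,0,0,0,200]

```text
clock: 5.6
position: [0.5944, 0.1824, 0.1085]
tool_rot: [-3.142, -0.0, 1.663]
force: [0.9, -0.5, -1.0]
grip_width: 0.0312
```

carry_out:
  targets:
    - [-30,-13,0,0,0,0,200]
    - [-30,-13,0,0,0,0,200]
    - [-30,-13,0,0,0,0,200]
    - [-20,-8,0,0,0,0,200]
    - [0,0,0,0,0,0,200]

```text
clock: 6.02
position: [0.5575, 0.0638, 0.1085]
tool_rot: [-3.14, 0.003, 1.657]
force: [1.0, -0.7, -0.6]
grip_width: 0.0314
```

```bash
python3 - <<'E'
from h import *
f=grab('wrist'); s=f['s']; print(s['clock'],s['position'],s['tool_rot'],s['grip_width'],s['force'],s['qpos']); np.savez('w6.npz',**{k:v for k,v in f.items() if k!='s'})
print(shift([.535,.001,.11],94.9))
save(f,'pics/w6.png')
E
```

```text
6.0167 [0.55745165 0.06380347 0.1085453 ] [-3.14042596e+00  2.83255678e-03  1.65731584e+00] 0.03139083593901663 [ 0.97713382 -0.7268123  -0.57441155] [ 0.12052391  0.62204096 -0.47900422  1.85358808  0.40230942  0.76452119
 -0.49077514]
(array([-63.3, -28.9,  -1.2]), array([-0.  ,  0.01,  0.02]))
```

View pics/w6.png

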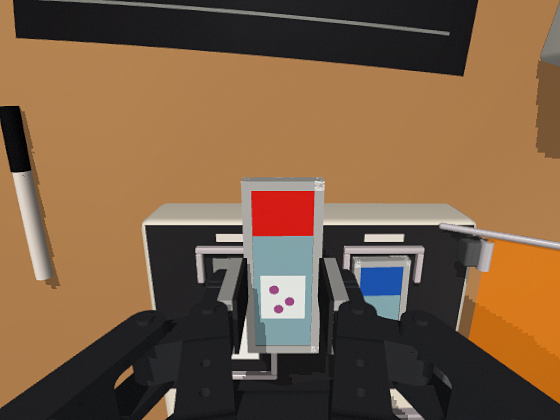

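The picture shows the carrier still square in the jaws, with the near bay's outer rail corner at (197,248) and the far bay's at (345,248) and (423,248). I'll check my bay pose against these.

```bash
python3 - <<'E'
from h import *
f=dict(np.load('w6.npz')); f['k1']=float(f['k1'])
M=R.from_euler('z',4.9,degrees=True).as_matrix(); b=np.array([.535,.001,.055])
print(proj(f,b+np.array([[-.0245,.0495,0],[.0655,.0495,0],[.1145,.0495,0]])@M.T))
g=cv2.cvtColor(f['color'],cv2.COLOR_RGB2GRAY)
m=np.zeros_like(g); m[240:300,185:430]=1; m[g<100]=0
n,l,s,c=cv2.connectedComponentsWithStats(m)
for i in range(1,n):
    if s[i,4]>40: print(s[i],c[i])
q=onplane(f,[[197,247.5],[345,247.5],[423,247.5]],.055)[:,:2]; print(q)
print((q-b[:2])@M[:2,:2])
# box outer top edge
E
```

```text
[[194.46568021 247.1330067 ]
 [343.75050136 247.47699191]
 [424.13324923 247.36927671]]
[ 195  240  128   60 4993] [273.97816944 266.7670739 ]
[364 240  40   2  80] [383.5 240.5]
[343 246  82  37 929] [386.60172228 254.49407966]
[ 353  255   58   45 1116] [384.31451613 272.47401434]
[213 258  29  42 717] [227.50209205 275.48535565]
[324 258  25  42 541] [335.28465804 279.26987061]
[[0.50789663 0.04812424]
 [0.59678691 0.05596342]
 [0.64417491 0.0599567 ]]
[[-0.02297911  0.0492671 ]
 [ 0.0662559   0.04948489]
 [ 0.1138118   0.04941584]]
```

The bay pose is confirmed to about 1 px.

carry_out:
  targets:
    - [-21,-9.6,0,0,0,0,200]
    - [-21,-9.6,0,0,0,0,200]
    - [-15,-7,0,0,0,0,200]
    - [-6.3,-2.7,0,0,0,0,200]
    - [0,0,0,0,0,0,200]

```text
clock: 6.48
position: [0.5355, 0.0028, 0.1085]
tool_rot: [3.141, 0.0, 1.661]
force: [0.1, 0.3, 0.2]
grip_width: 0.0313
```

carry_out:
  targets:
    - [0,0,12,0,0,0,200]
    - [0,0,15,0,0,0,200]
    - [0,0,8,0,0,0,200]
    - [0,0,0,0,0,0,200]
    - [0,0,0,0,0,0,200]

```text
clock: 6.9
position: [0.5354, 0.0046, 0.0729]
tool_rot: [-3.141, -0.001, 1.664]
force: [0.2, -1.2, 0.4]
grip_width: 0.0315
```

```bash
python3 - <<'E'
from h import *
s=bot.observe(); print(s['clock'],s['position'],s['tool_rot'],s['grip_width'],s['force'],s['qpos'])
print(shift([.535,.001,.0575],94.9))
E
```

```text
6.9 [0.53542991 0.00460858 0.07285386] [-3.14066868e+00 -5.87573017e-04  1.66363267e+00] 0.03151811759548199 [ 0.20819111 -1.19055344  0.39966916] [ 0.21093989  0.64484631 -0.4529602   1.93859124  0.44361007  0.65785194
 -0.42710208]
(array([-3.6, -0.7, 15.4]), array([-0.01, -0.01,  0.07]))
```

carry_out:
  targets:
    - [-3,-0.5,0,0,0,0.06,200]
    - [0,0,4,0,0,0,200]
    - [0,0,0,0,0,0,200]
    - [0,0,0,0,0,0,200]

```text
clock: 7.23
position: [0.5353, 0.0004, 0.0694]
tool_rot: [3.141, 0.0, 1.656]
force: [0.0, -0.5, -0.6]
grip_width: 0.0312
```

```bash
python3 - <<'E'
from h import *
s=bot.observe(); print(s['clock'],s['position'],s['tool_rot'],s['grip_width'],s['force'],s['qd'])
print(shift([.535,.001,.0575],94.9))
f=grab('wrist')
M=R.from_euler('z',4.9,degrees=True).as_matrix(); b=np.array([.535,.001,.055])
print(proj(f,b+np.array([[-.0245,.0495,0],[.0245,.0495,0],[.0655,.0495,0],[.1145,.0495,0]])@M.T))
save(f,'pics/w7.png'); np.savez('w7.npz',**{k:v for k,v in f.items() if k!='s'})
g=cv2.cvtColor(f['color'],cv2.COLOR_RGB2GRAY)
for v in range(130,215,3): print(v,''.join('%4d'%x for x in g[v,320:460:6]))
E
```

```text
7.2333 [5.35321169e-01 3.66829373e-04 6.93887203e-02] [3.14146231e+00 1.26984148e-05 1.65575973e+00] 0.031156528183599035 [ 0.04287503 -0.50317627 -0.61056288] [ 1.28853312e-03 -3.42346791e-03 -1.39200620e-03 -1.00696556e-03
 -7.83209165e-05  2.73241028e-03  2.36553835e-04]
(array([ 0.7, -0.3, 11.9]), array([ 0.  ,  0.  , -0.01]))
[[224.98368595 156.02272555]
 [334.89244032 156.03725774]
 [425.75791629 156.44031999]
 [530.26938573 157.38751381]]
130   49  48  48  48  48  50  47  49  48  49  47  48  50  49  49  47  48  48  47  47  47  48  47  46
133   48  48  47  49  48  48  49  49  48  49  47  48  48  50  48  49  48  46  46  48  47  47  47  45
136   49  48  48  47  50  47  49  48  49  47  48  48  47  49  48  48  47  48  48  48  47  45  45  46
139   47  47  49  49  47  48  48  50  50  49  48  47  49  50  49  47  48  49  46  48  48  50 159 220
142   47  48  49  48  49  47  47  47  50  48  48  47  50  50  48  46  48  48  48  48  47  50 241 243
145   47  47  48  48  49  47  48  46  49  50  49  48  48  49  48  48  49  50  47  49  47  48 252 242
148   47  47  48  48  49  49  47  50  49  48
[... 1578 characters left out ...]
07 211 207  47  46  48  46  49  47  48  49  47  48  48  48  48  48 171 227 107 212 196  95  94
199  208 211 204  48  47  47  46  46  46  47  49  48  49  50  48  47  47 195 230 107 212 162  96  94
202  209 214 199  47  47  48  47  48  47  45  48  49  50  49  48  49  49 208 225  94 211 152  95  96
205  208 217 205  48  47  47  47  48  45  47  50  48  48  48  48  50  48 212 205  97 211 135  96  96
208  207  27  41  48  48  48  47  48  48  47  50  48  50  47  50  48  48  29  43  97 211 103  96  97
211  208  32  47  46  47  48  46  47  48  48  48  49  47  49  48  49  49  36  48  98 211  91  97  96
214  209  34  46  47  46  46  45  47  45  48  47  49  47  48  48  50  50  47  49  96 210  92  95  97
```

The rail edges agree with the prediction at row 156 and columns 335 and 426, so I'll lower the carrier gently.

carry_out:
  targets:
    - [0,0,5,0,0,0,200]
    - [0,0,5,0,0,0,200]
    - [0,0,2,0,0,0,200]
    - [0,0,0,0,0,0,200]

```text
clock: 7.62
position: [0.5349, 0.0005, 0.0566]
tool_rot: [-3.141, -0.0, 1.656]
force: [-0.3, -0.0, -0.4]
grip_width: 0.0313
```

carry_out:
  targets:
    - [0,0,0.7,0,0,0,200]
    - [0,0,0,0,0,0,200]

```text
clock: 7.78
position: [0.5353, 0.0005, 0.0565]
tool_rot: [-3.141, -0.0, 1.656]
force: [-0.8, 0.1, -1.5]
grip_width: 0.0312
```

```bash
python3 - <<'E'
from h import *
s=bot.observe(); print(s['clock'],s['position'],s['tool_rot'],s['grip_width'],s['force'])
print(shift([.535,.001,.056],94.9))
E
```

```text
7.7833 [5.35251858e-01 4.94965971e-04 5.65075039e-02] [-3.14146840e+00 -8.51275302e-05  1.65595933e+00] 0.031173441311610702 [-0.81505007  0.06891611 -1.52500489]
(array([ 0.5, -0.2,  0.5]), array([-0., -0., -0.]))
```

carry_out:
  targets:
    - [0,0,0.8,0,0,0,200]
    - [0,0,0,0,0,0,200]

```text
clock: 7.95
position: [0.5354, 0.0005, 0.0561]
tool_rot: [3.141, 0.0, 1.656]
force: [-1.7, 0.3, 6.1]
grip_width: 0.031
```

carry_out:
  targets:
    - [0,0,0.7,0,0,0,200]
    - [0,0,0,0,0,0,200]

```text
clock: 8.12
position: [0.5355, 0.0005, 0.0559]
tool_rot: [3.141, 0.0, 1.656]
force: [-6.5, -0.3, 19.7]
grip_width: 0.0316
```

The carrier is on the floor. I'll relieve the push and open gently.

carry_out:
  targets:
    - [0,0,-1.0,0,0,0,200]
    - [0,0,0,0,0,0,150]
    - [0,0,0,0,0,0,130]
    - [0,0,0,0,0,0,110]
    - [0,0,0,0,0,0,80]

```text
clock: 8.53
position: [0.5352, 0.0004, 0.056]
tool_rot: [-3.141, -0.0, 1.656]
force: [-0.8, -1.0, 0.4]
grip_width: 0.0581
```

carry_out:
  targets:
    - [0,0,0,0,0,0,80]
    - [0,0,-5,0,0,0,80]
    - [0,0,-15,0,0,0,80]
    - [0,0,-30,0,0,0,80]
    - [0,0,-30,0,0,0,80]

```text
clock: 8.95
position: [0.5346, 0.0006, 0.1368]
tool_rot: [-3.14, -0.0, 1.656]
force: [0.2, -1.0, 0.7]
grip_width: 0.0589
```

carry_out:
  targets:
    - [0,0,-20,0,0,0,80]
    - [0,0,-10,0,0,0,80]
    - [0,0,0,0,0,0,80]

```text
clock: 9.2
position: [0.5362, 0.0004, 0.1683]
tool_rot: [3.138, 0.0, 1.656]
force: [1.4, 0.5, -0.2]
grip_width: 0.0584
```

```bash
python3 - <<'E'
from h import *
f=grab('wrist'); s=f['s']; print(s['clock'],s['position'],s['tool_rot'],s['grip_width'],s['force']); np.savez('w8.npz',**{k:v for k,v in f.items() if k!='s'})
save(f,'pics/w8.png')
t=grab('top'); np.savez('t8.npz',**{k:v for k,v in t.items() if k!='s'}); save(t,'pics/t8.png')
a=cv2.resize(f['color'][120:420,140:420],None,fx=1.4,fy=1.4); b=cv2.resize(t['color'][150:245,255:360],None,fx=3.8,fy=3.8)
h=max(a.shape[0],b.shape[0]); o=np.zeros((h,a.shape[1]+b.shape[1],3),np.uint8); o[:a.shape[0],:a.shape[1]]=a; o[:b.shape[0],a.shape[1]:]=b
cv2.imwrite('pics/m8.png',o[...,::-1]); print(o.shape)
M=R.from_euler('z',4.9,degrees=True).as_matrix(); k=np.array([.579,-.122,.102]); a=np.radians(76.9)
print(proj(f,k),proj(t,[k,k+.02*np.array([np.cos(a),np.sin(a),0])]))
print(shift([.579,-.122,.16],76.9))
E
```

```text
9.2 [5.36226870e-01 3.79644882e-04 1.68261534e-01] [3.13836310e+00 4.54476772e-04 1.65555960e+00] 0.05843609798173177 [ 1.37214116  0.50803271 -0.21810535]
(420, 791, 3)
[[324.35475958 382.6286851 ]] [[333.21509855 191.70869092]
 [325.97392135 190.21033498]]
(array([-125.5,   33.4,    5.7]), array([-0.  ,  0.  ,  2.99]))
```

View pics/m8.png

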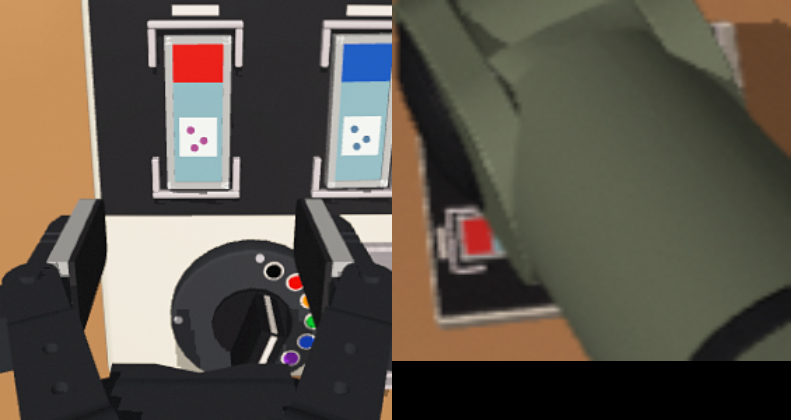

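The composite picture (view 11) shows the carrier lying square inside the near bay's rails, red label towards the white mark at crop (195,10). The blue reference is untouched, and the knob's white line is at crop (270,320). I'll locate the knob axis from the six dots and the lamp-house disc in the earlier wrist frame.

```bash
python3 - <<'E'
from h import *
from scipy.optimize import least_squares
f=dict(np.load('w1.npz')); f['k1']=float(f['k1'])
px=[[445,178],[460,183],[471,193],[477,207],[474,223],[467,238]]
P=onplane(f,px,.064)[:,:2]
def res(x): a=x[3]+np.radians(72-24*np.arange(6)); return (P-x[:2]-x[2]*np.c_[np.cos(a),np.sin(a)]).ravel()
r=least_squares(res,[.58,-.12,.035,.08]); print('dots',r.x,np.degrees(r.x[3]),np.abs(r.fun).max())
g=f['color'].max(2); m=np.zeros_like(g); m[155:275,370:500]=1; m[g>95]=0
n,l,s,c=cv2.connectedComponentsWithStats(m); i=l[215,395]; print(s[i])
ys,xs=np.where(l==i); hull=cv2.convexHull(np.c_[xs,ys].astype(np.float32))[:,0]
Q=onplane(f,hull,.064)[:,:2].astype(np.float32); print('disc',cv2.minEnclosingCircle(Q))
print(shift([*r.x[:2],.16],np.degrees(r.x[3])+72))
E
```

```text
dots [ 0.57999201 -0.12275794  0.03733465  0.08817456] 5.052030089969453 0.0006924713659967399
[ 382  163  105  101 7157]
disc ((0.5775023698806763, -0.12021055072546005), 0.050455305725336075)
(array([-126.4,   34.3,    5.7]), array([-0.  ,  0.  ,  2.97]))
```

carry_out:
  targets:
    - [-25.3,6.9,0,0,0,0,80]
    - [-25.3,6.9,0,0,0,0,80]
    - [-25.3,6.9,0,0,0,0,80]
    - [-25.3,6.9,0,0,0,0,80]
    - [-25.2,6.8,0,0,0,0,80]

```text
clock: 9.72
position: [0.5799, -0.1237, 0.1645]
tool_rot: [-3.139, -0.001, 1.656]
force: [0.3, 0.7, 0.2]
grip_width: 0.059
```

carry_out:
  targets:
    - [0,0,10,0,0,1,80]
    - [0,0,10,0,0,1,80]
    - [0,0,10,0,0,1,80]
    - [0,0,0,0,0,0,80]
    - [0,0,0,0,0,0,80]

```text
clock: 10.13
position: [0.5796, -0.1222, 0.1348]
tool_rot: [-3.139, 0.0, 1.346]
force: [-0.7, -0.1, 0.7]
grip_width: 0.0585
```

```bash
python3 - <<'E'
from h import *
f=grab('wrist'); s=f['s']; print(s['clock'],s['position'],s['tool_rot'],s['grip_width'],s['force'],s['moment'],s['qpos'])
print(shift([.5797,-.1225,.072],76.9))
np.savez('w9.npz',**{k:v for k,v in f.items() if k!='s'}); save(f,'pics/w9.png')
# bar's white line and blob
g=f['color']; a=np.radians(76.9); u=np.array([np.cos(a),np.sin(a),0]); k=np.array([.5797,-.1225,.102])
print(proj(f,[k,k+.023*u,k-.023*u]))
m=np.zeros(g.shape[:2],np.uint8); m[225:400,215:345]=1; m[g.min(2)<150]=0
n,l,st,c=cv2.connectedComponentsWithStats(m)
for i in range(1,n):
    if st[i,4]>20: print(st[i],c[i])
E
```

```text
10.1333 [ 0.57957891 -0.12217052  0.13481154] [-3.13902996e+00  3.01566263e-04  1.34565301e+00] 0.05854148680663615 [-0.72759279 -0.11740216  0.72577829] [ 0.01359187  0.04155169 -0.02536632] [ 0.39144839  0.61425105 -0.4089506   1.75577607  0.31296013  0.83893319
 -0.38764618]
(array([-0.3, -0.2, 63.6]), array([-0.01,  0.  ,  0.04]))
[[280.8698843  245.07727277]
 [281.00280093 203.99439739]
 [280.74855036 283.19613346]]
[277 225   5  17  85] [279. 233.]
[329 225  16  11  35] [334.82857143 231.62857143]
[321 241  17  16  71] [328.90140845 248.1971831 ]
[ 215  253   55   56 1365] [233.21831502 286.64029304]
[324 255  21  21  23] [334.69565217 265.65217391]
```

The white line lies straight up the tool axis (column 279 against 281 predicted), so I'll descend on the bar and grip it.

carry_out:
  targets:
    - [0,-0.5,20,0,0,0.04,80]
    - [0,0,20,0,0,0,80]
    - [0,0,14,0,0,0,80]
    - [0,0,8,0,0,0,80]
    - [0,0,0,0,0,0,80]

```text
clock: 10.6
position: [0.5792, -0.1223, 0.0729]
tool_rot: [-3.14, -0.0, 1.34]
force: [0.3, -0.2, 0.5]
grip_width: 0.0588
```

carry_out:
  targets:
    - [0,0,0,0,0,0,150]
    - [0,0,0,0,0,0,190]
    - [0,0,0,0,0,0,255]
    - [0,0,0,0,0,0,255]
    - [0,0,0,0,0,0,255]
  force: 60

```text
clock: 11.02
position: [0.578, -0.1221, 0.075]
tool_rot: [-3.138, 0.001, 1.338]
force: [-17.9, 4.2, 21.7]
grip_width: 0.0133
```

carry_out:
  targets:
    - [0,0,0,0,0,0,255]
    - [0,0,0,0,0,0,255]
    - [0,0,0,0,0,0,255]

```text
clock: 11.27
position: [0.578, -0.1221, 0.075]
tool_rot: [-3.138, 0.001, 1.338]
force: [-18.5, 3.3, 20.3]
grip_width: 0.013
```

```bash
cat > st.py <<'E'
from h import *
s=bot.observe(); print(s['clock'],s['position'].round(4),np.degrees(s['tool_rot']).round(2),round(s['grip_width'],4),'F',s['force'].round(1),'M',s['moment'].round(3),'q7',s['qpos'][6].round(2))
E
python3 st.py
```

```text
11.2667 [ 0.578  -0.1221  0.075 ] [-1.7982e+02  6.0000e-02  7.6660e+01] 0.013 F [-18.5   3.3  20.3] M [0.873 3.802 0.025] q7 -0.43
```

The grip holds but strains sideways and upwards, so I'll relax the commanded pose onto the knob.

carry_out:
  targets:
    - [0,-1.5,-3,0,0,0,255]
    - [0,0,0,0,0,0,255]
    - [0,0,0,0,0,0,255]

```text
clock: 11.52
position: [0.5773, -0.122, 0.0757]
tool_rot: [-3.139, -0.0, 1.338]
force: [6.2, 1.4, -31.1]
grip_width: 0.013
```

```bash
python3 st.py
```

```text
11.5167 [ 0.5773 -0.122   0.0757] [-1.7987e+02 -1.0000e-02  7.6670e+01] 0.013 F [  6.2   1.4 -31.1] M [ 0.033 -1.01   0.071] q7 -0.43
```

carry_out:
  targets:
    - [0,0.4,1.8,0,0,0,255]
    - [0,0,0,0,0,0,255]

```text
clock: 11.68
position: [0.5775, -0.122, 0.0755]
tool_rot: [-3.139, 0.001, 1.338]
force: [-7.1, 2.2, -0.2]
grip_width: 0.0128
```

```bash
python3 st.py
```

```text
11.6833 [ 0.5775 -0.122   0.0755] [-1.7985e+02  4.0000e-02  7.6660e+01] 0.0128 F [-7.1  2.2 -0.2] M [0.501 1.811 0.095] q7 -0.43
```

carry_out:
  targets:
    - [0,0,0,0,0,0.5,255]
    - [0,0,0,0,0,0.5,255]
    - [0,0,0,0,0,0.5,255]
    - [0,0,0,0,0,0,255]
    - [0,0,0,0,0,0,255]

```text
clock: 12.1
position: [0.5774, -0.1219, 0.0755]
tool_rot: [-3.139, 0.001, 1.181]
force: [-8.9, 2.3, 2.8]
grip_width: 0.0127
```

```bash
python3 st.py
```

```text
12.1 [ 0.5774 -0.1219  0.0755] [-1.7985e+02  7.0000e-02  6.7640e+01] 0.0127 F [-8.9  2.3  2.8] M [0.581 2.208 0.049] q7 -0.56
```

carry_out:
  targets:
    - [0,0,0,0,0,0.5,255]
    - [0,0,0,0,0,0.5,255]
    - [0,0,0,0,0,0.5,255]
    - [0,0,0,0,0,0,255]
    - [0,0,0,0,0,0,255]

```text
clock: 12.52
position: [0.5772, -0.1218, 0.0755]
tool_rot: [-3.139, 0.001, 1.023]
force: [-10.0, 2.2, 2.5]
grip_width: 0.0128
```

```bash
python3 st.py
```

```text
12.5167 [ 0.5772 -0.1218  0.0755] [-1.7985e+02  8.0000e-02  5.8640e+01] 0.0128 F [-10.    2.2   2.5] M [0.711 2.46  0.044] q7 -0.69
```

carry_out:
  targets:
    - [-0.3,-0.4,0,0,0,0.4,255]
    - [0,0,0,0,0,0,255]

```text
clock: 12.68
position: [0.5771, -0.1218, 0.0755]
tool_rot: [-3.14, 0.001, 0.979]
force: [-7.0, 2.6, 1.0]
grip_width: 0.0126
```

```bash
python3 st.py
```

```text
12.6833 [ 0.5771 -0.1218  0.0755] [-1.7989e+02  5.0000e-02  5.6120e+01] 0.0126 F [-7.   2.6  1. ] M [ 0.796  1.818 -0.02 ] q7 -0.72
```

carry_out:
  targets:
    - [0,0,0,0,0,0.4,255]
    - [0,0,0,0,0,0,255]

```text
clock: 12.85
position: [0.5771, -0.1217, 0.0755]
tool_rot: [-3.139, 0.001, 0.938]
force: [-8.1, 3.0, 0.3]
grip_width: 0.0128
```

```bash
python3 st.py
```

```text
12.85 [ 0.5771 -0.1217  0.0755] [-1.7988e+02  6.0000e-02  5.3720e+01] 0.0128 F [-8.1  3.   0.3] M [ 0.828  1.885 -0.039] q7 -0.75
```

carry_out:
  targets:
    - [0,0,0,0,0,0.4,255]
    - [0,0,0,0,0,0,255]

```text
clock: 13.02
position: [0.577, -0.1217, 0.0754]
tool_rot: [-3.139, 0.001, 0.896]
force: [-7.6, 3.0, 1.1]
grip_width: 0.013
```

```bash
python3 st.py
```

```text
13.0167 [ 0.577  -0.1217  0.0754] [-1.7987e+02  7.0000e-02  5.1320e+01] 0.013 F [-7.6  3.   1.1] M [0.888 1.868 0.056] q7 -0.79
```

carry_out:
  targets:
    - [0,0,0,0,0,0.4,255]
    - [0,0,0,0,0,0,255]

```text
clock: 13.18
position: [0.577, -0.1217, 0.0755]
tool_rot: [-3.139, 0.001, 0.854]
force: [-6.9, 3.7, 1.8]
grip_width: 0.013
```

```bash
python3 st.py
```

```text
13.1833 [ 0.577  -0.1217  0.0755] [-1.7988e+02  7.0000e-02  4.8920e+01] 0.013 F [-6.9  3.7  1.8] M [0.9   1.981 0.04 ] q7 -0.82
```

carry_out:
  targets:
    - [0,0,0,0,0,0.5,255]
    - [0,0,0,0,0,0,255]

```text
clock: 13.35
position: [0.577, -0.1216, 0.0755]
tool_rot: [-3.139, 0.001, 0.801]
force: [-8.3, 3.4, 1.7]
grip_width: 0.0126
```

```bash
python3 st.py
```

```text
13.35 [ 0.577  -0.1216  0.0755] [-1.7987e+02  8.0000e-02  4.5890e+01] 0.0126 F [-8.3  3.4  1.7] M [0.953 2.006 0.041] q7 -0.86
```

carry_out:
  targets:
    - [0,0,0,0,0,0.5,255]
    - [0,0,0,0,0,0.5,255]
    - [0,0,0,0,0,0.5,255]
    - [0,0,0,0,0,0,255]

```text
clock: 13.68
position: [0.5769, -0.1214, 0.0755]
tool_rot: [-3.139, 0.002, 0.644]
force: [-8.7, 4.9, 2.4]
grip_width: 0.0127
```

```bash
python3 st.py
```

```text
13.6833 [ 0.5769 -0.1214  0.0755] [-1.7987e+02  1.0000e-01  3.6870e+01] 0.0127 F [-8.7  4.9  2.4] M [1.063 2.153 0.075] q7 -0.98
```

The first click shows as the moment rising from -0.04 to +0.06 N m between yaw 53.7° and 51.3°, as predicted (52.7°). On to the second, near 28.7°.

carry_out:
  targets:
    - [0,0,0,0,0,0.5,255]
    - [-0.3,-0.3,0,0,0,0.4,255]
    - [0,0,0,0,0,0,255]

```text
clock: 13.93
position: [0.5768, -0.1213, 0.0755]
tool_rot: [-3.14, 0.001, 0.55]
force: [-6.5, 4.4, 0.3]
grip_width: 0.0127
```

```bash
python3 st.py
```

```text
13.9333 [ 0.5768 -0.1213  0.0755] [-1.799e+02  7.000e-02  3.151e+01] 0.0127 F [-6.5  4.4  0.3] M [ 1.123  1.648 -0.003] q7 -1.06
```

carry_out:
  targets:
    - [0,0,0,0,0,0.3,255]
    - [0,0,0,0,0,0,255]

```text
clock: 14.1
position: [0.5768, -0.1213, 0.0755]
tool_rot: [-3.14, 0.001, 0.52]
force: [-6.8, 4.3, -0.2]
grip_width: 0.0124
```

```bash
python3 st.py
```

```text
14.1 [ 0.5768 -0.1213  0.0755] [-1.7989e+02  8.0000e-02  2.9770e+01] 0.0124 F [-6.8  4.3 -0.2] M [ 1.182  1.583 -0.045] q7 -1.08
```

carry_out:
  targets:
    - [0,0,0,0,0,0.3,255]
    - [0,0,0,0,0,0,255]

```text
clock: 14.27
position: [0.5768, -0.1213, 0.0754]
tool_rot: [-3.14, 0.001, 0.488]
force: [-8.3, 4.0, 0.9]
grip_width: 0.0128
```

```bash
python3 st.py
```

```text
14.2667 [ 0.5768 -0.1213  0.0754] [-1.7989e+02  8.0000e-02  2.7980e+01] 0.0128 F [-8.3  4.   0.9] M [1.237 1.686 0.084] q7 -1.11
```

carry_out:
  targets:
    - [0,0,0,0,0,0.3,255]
    - [0,0,0,0,0,0,255]

```text
clock: 14.43
position: [0.5768, -0.1212, 0.0755]
tool_rot: [-3.14, 0.002, 0.457]
force: [-7.0, 5.6, 1.6]
grip_width: 0.0126
```

```bash
python3 st.py
```

```text
14.4333 [ 0.5768 -0.1212  0.0755] [-1.7989e+02  9.0000e-02  2.6180e+01] 0.0126 F [-7.   5.6  1.6] M [1.295 1.7   0.039] q7 -1.13
```

carry_out:
  targets:
    - [0,0,0,0,0,0.3,255]
    - [0,0,0,0,0,0,255]

```text
clock: 14.6
position: [0.5768, -0.1211, 0.0754]
tool_rot: [-3.14, 0.002, 0.426]
force: [-7.3, 5.2, 1.6]
grip_width: 0.0127
```

```bash
python3 st.py
```

```text
14.6 [ 0.5768 -0.1211  0.0754] [-1.7989e+02  9.0000e-02  2.4380e+01] 0.0127 F [-7.3  5.2  1.6] M [1.242 1.692 0.018] q7 -1.15
```

carry_out:
  targets:
    - [0,0,0,0,0,0.5,255]
    - [0,0,0,0,0,0.5,255]
    - [0,0,0,0,0,0.5,255]
    - [0,0,0,0,0,0,255]

```text
clock: 14.93
position: [0.5767, -0.121, 0.0755]
tool_rot: [-3.14, 0.002, 0.267]
force: [-7.2, 5.2, 1.6]
grip_width: 0.0128
```

```bash
python3 st.py
```

```text
14.9333 [ 0.5767 -0.121   0.0755] [-1.799e+02  1.100e-01  1.529e+01] 0.0128 F [-7.2  5.2  1.6] M [1.406 1.758 0.022] q7 -1.28
```

The second click came between 29.8° and 28.0°. The third is due near 4.7°, so I'll use fine steps there.

carry_out:
  targets:
    - [0,0,0,0,0,0.5,255]
    - [0,0,0,0,0,0.5,255]
    - [0,0,0,0,0,0.4,255]
    - [0,0,0,0,0,0,255]
    - [0,0,0,0,0,0,255]

```text
clock: 15.35
position: [0.5767, -0.1208, 0.0754]
tool_rot: [-3.14, 0.002, 0.124]
force: [-8.6, 6.2, 1.2]
grip_width: 0.0127
```

```bash
python3 st.py
```

```text
15.35 [ 0.5767 -0.1208  0.0754] [-1.799e+02  1.300e-01  7.080e+00] 0.0127 F [-8.6  6.2  1.2] M [1.612 1.761 0.027] q7 -1.39
```

carry_out:
  targets:
    - [0,0,0,0,0,0.2,255]
    - [0,0,0,0,0,0,255]
    - [0,0,0,0,0,0,255]

```text
clock: 15.6
position: [0.5767, -0.1208, 0.0754]
tool_rot: [-3.14, 0.002, 0.103]
force: [-7.0, 6.3, 1.6]
grip_width: 0.0129
```

```bash
python3 st.py
```

```text
15.6 [ 0.5767 -0.1208  0.0754] [-1.799e+02  1.300e-01  5.890e+00] 0.0129 F [-7.   6.3  1.6] M [ 1.695  1.738 -0.014] q7 -1.4
```

carry_out:
  targets:
    - [0,0,0,0,0,0.2,255]
    - [0,0,0,0,0,0,255]
    - [0,0,0,0,0,0,255]

```text
clock: 15.85
position: [0.5767, -0.1207, 0.0754]
tool_rot: [-3.14, 0.002, 0.082]
force: [-7.7, 6.6, 2.7]
grip_width: 0.0128
```

```bash
python3 st.py
```

```text
15.85 [ 0.5767 -0.1207  0.0754] [-1.7989e+02  1.3000e-01  4.7000e+00] 0.0128 F [-7.7  6.6  2.7] M [1.727 1.739 0.101] q7 -1.42
```

The third click has seated, with the moment jumping from -0.01 to +0.10 N m at yaw 4.7°. I'll go a hair further so it stays seated, hold, and take a last look.

carry_out:
  targets:
    - [0,0,0,0,0,0.1,255]
    - [0,0,0,0,0,0,255]
    - [0,0,0,0,0,0,255]
    - [0,0,0,0,0,0,255]
    - [0,0,0,0,0,0,255]

```text
clock: 16.27
position: [0.5767, -0.1208, 0.0755]
tool_rot: [-3.14, 0.002, 0.072]
force: [-7.2, 7.4, 2.6]
grip_width: 0.013
```

```bash
python3 st.py; python3 - <<'E'
from h import *
t=grab('top'); s=grab('scene'); w=grab('wrist')
a=cv2.resize(w['color'][60:420],None,fx=.75,fy=.75); b=cv2.resize(s['color'][170:280,190:350],None,fx=2.4,fy=2.4)[:270]; c=cv2.resize(t['color'][125:280,130:365],None,fx=2,fy=2)
o=np.zeros((600,800,3),np.uint8); o[:a.shape[0],:a.shape[1]]=a; o[:264,420:800]=b[:264,:380]; o[270:270+310,:470]=c
cv2.imwrite('pics/final.png',o[...,::-1])
E
```

```text
16.2667 [ 0.5767 -0.1208  0.0755] [-1.799e+02  1.300e-01  4.110e+00] 0.013 F [-7.2  7.4  2.6] M [1.722 1.777 0.061] q7 -1.43
```

View pics/final.png

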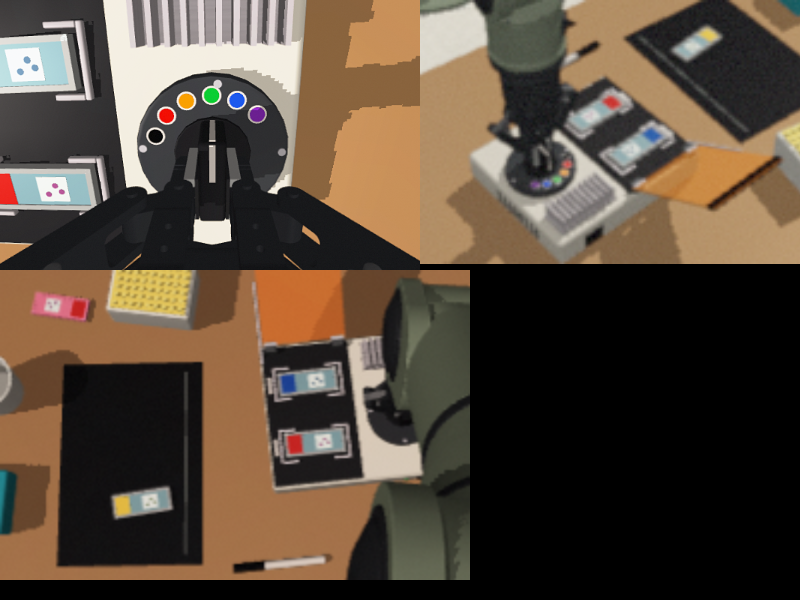

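The final picture shows the knob's white line at (212,130) pointing at the green dot (211,95), held between the pads. The red carrier lies square in the near bay, and the yellow, blue and pink carriers and the marker have not moved. I'll hand it in.

```bash
python3 -c "
from workcell import bot
print(bot.job_done())"
```

```text
the job is handed in; nothing more can be done
None
```

I laid the red-labelled carrier flat in the near bay, label end towards the white mark, and let go of it. I then turned the filter knob clockwise to the third click (green) and handed in while still holding it, at about 16.3 s of the 53 s.

- **Carrier:** a wrist picture after release and the last top view both show it lying square inside the bay rails. It touched the bay floor under slow steps. My last step down pressed with about 20 N before I eased off and opened the fingers.
- **Knob:** the clicks showed as jumps in the measured moment at turns of about 24°, 48° and 72°. I stopped at 72.6° by tool angle, and the last wrist picture shows the white line at the green dot.
- **Grip on the knob:** closing on it first strained it with about 20 N sideways and 20 N up, because my estimate of the knob's position was about 2 mm off. Easing this overshot to about 31 N downwards, and I then corrected it. About 10 N sideways remained at hand-in.
- **Other things:** the yellow, blue and pink carriers and the marker look unmoved in the last top view. I did not check the spatula, wash bottle or the rest of the bench at the end.
- **Disagreement:** the gripper read about 31 mm on the 34 mm carrier and 13 mm on the 14 mm knob bar. I took this as an offset in its reading, since the pictures showed both held firmly.

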